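Ease the sticky showcase pane shut and lock it

TASK

The sliding glass top of the counter showcase was left part open: draw it fully shut by its two finger pulls. It is sticky in its worn tracks and jams when one end gets ahead, so bring it home a little at a time, one end and then the other, with light pulls and never by force. With both ends home, press the plunger lock right down so that it locks behind the pane, and leave the goods on the counter and in the case where they are.

Things in the scene. Friction and masses are not known exactly. Their poses are not given: they have to be found in the camera images.
- case: The counter showcase, fixed: a shallow wooden case with aluminium edges, 350 mm wide (its y), 300 deep (its x), walls 73 high. Origin: centre of its underside; x points to its back (away from the robot), y to its left, z up; turned by up to 0.25 rad. Track lips cover the sliding pane's two ends at |y| over 152 mm, their tops at z = 73. A fixed glass, top at z = 76, covers it from x = 48 to 150.
- front_stop (a point): Middle of the front wall's inner face, against which the pane's front edge shuts: x = -130, y = 0, z = 67 mm in the case's frame. The wall's top is at z = 75 mm. Axes as the case's.
- rail (a point): Middle of the front top edge of the aluminium rail that crosses the case and carries the lock: x = 20, y = 0, z = 79 mm in the case's frame; the rail is 28 mm wide, x = 20 to 48. The sliding pane runs under the rail and the fixed glass behind it. Axes as the case's.
- pane: Sliding pane, glass in aluminium, 157 mm (x) by 320 (y), 0.55 to 0.9 kg, its glass top at z = 67 mm in the case's frame. Its 80 mm runners have an unseen side play of 0.6 to 1.5 mm in each worn track: once one pull is some 4 to 10 mm ahead of the other (it differs each time, feel for it) it wedges and will not move for any fair pull at that end; pulling the other end frees it.
- pull_left (a point): Left (+y) finger pull on the pane: a low black wedge, 66 mm wide at its foot, 24 at its top, 25 front to back, 18 high. Only its upright back face (to the case's back) can be pulled on; the sloping front and sides cannot be pinched. The point: middle of that face, 9 mm above the glass. Shut: x = -95, y = 117 mm in the case's frame; at the start 42 to 68 mm farther back. Axes: the pane's, x back.
- pull_right (a point): Right (-y) finger pull of the pane, the same in shape; middle of its upright back face. Shut: x = -95, y = -117 mm in the case's frame. Both are smooth: fingers slip sideways on them. A pull moves its own end with 2 to 5 N while the other end moves only a little; more than 20 N on the pane would tear the glued pulls off.
- lock (a joint): Travel of the plunger lock in m: 0 out (0 to 1 mm at the start), 0.012 fully pressed, where it stays. It goes straight down against 4 to 5 N of friction. Its bolt drops behind the pane's rear edge with 2.5 mm to spare when the pane is shut; with the pane not home it lands on the glass after about 5 mm.
- lock_top (a point): Middle of the top of the lock's steel plunger, 17 mm across, at x = 34, y = 0 in the case's frame, z = 108 mm when out and 96 when pressed; it stands in a 26 mm collar, top at z = 90 mm. Axes as the case's.
- tape_measure: Yellow tape measure, 62 x 34 x 58 mm, lying on the fixed rear glass of the case; leave it there. Origin under its middle.
- padlock_a: Brass padlock, goods lying in the case under the glass; leave alone. Origin under its body.
- padlock_b: Smaller brass padlock, goods in the case; leave alone.
- hammer: Hammer lying on the counter, to the right; leave alone.
- spray_can: Spray can, 66 mm across, 190 mm tall, standing on the counter, front right; leave alone. Origin under its middle.
- paint_tin: Paint tin, 104 mm across, 110 mm tall, front left; leave alone. Origin under its middle.
- tape_roll: Roll of packing tape, 100 mm across, 45 mm high, to the left; leave alone. Origin under its middle.

How it is judged:
By the outcome, as a careful person would: the job done as asked, in the order asked, and still so for the second after the job is handed in, with the robot touching nothing.
It also fails if it takes over 61 s, if anything falls off the work surface, if the arm or the gripper's body presses on something with over 40 N, if the wrist force passes 120 N, or if a joint passes its speed limit or range.

ROBOT

A 7-joint arm with a two-finger parallel gripper is mounted at the origin on the work surface. World frame = base frame: x ahead of the robot, y to its left, z up, the work surface at z = 0. Lengths are in m, angles in degrees, forces in N, time in s.
With the tool pointing down it reaches from about 0.425 to 0.875 m from the base axis. Payload 4.7 kg.
Tool frame: the origin (TCP) lies midway between the tips of the shut fingers; the grasp point (between the pads) lies 19 mm behind it (env.grip_depth is the distance from the TCP to the grasp point, in m); z points along the fingers, y is the line along which they close (so a half turn about z gives the same grasp; the last joint's range is limited). The gripper opens to 87 mm and grips with 3 to 60 N. Pads are 19 mm wide; open, the fingers measure 117 mm over their backs; the gripper's body (75 mm by 190 mm) begins 51 mm behind the grasp point.
Start: joints at [-67.431, 18.392, -4.016, 83.108, 1.295, 78.541, -3.26], TCP at [0.241, 0.604, 0.223] pointing down, gripper open.
Joint ranges: [-163.93, 163.93], [-17.29, 119.83], [-79.2, 71.16], [3.27, 140.29], [-89.18, 269.18], [5.43, 117.66], [-154.24, 154.24]. Speed limits (degrees/s): [147.25, 147.25, 180, 180, 180, 180, 180].

INTERFACE

Orientations are given as [roll, pitch, yaw] about the fixed x, y, z axes, in that order (R = Rz(yaw) Ry(pitch) Rx(roll)).
In Python, from cell import get_obs, optics, env, nets gives the robot as it stands.
- The arm moves only by the shell command python3 -m creep 'ROWS' [FORCE]. ROWS is JSON, a list of rows, each an object of numbers: "wx", "wy", "wz": the turn, a rotation vector about the tool's x, y, z in degrees; "tx", "ty", "tz": the shift along the tool's x, y, z in mm; "gripper": the opening, from -1 (shut) to 1 (fully open). A call has 1 to 5 rows; each row is the pose to reach, as a shift and turn from the pose commanded when the call began, along the tool's axes at that moment; what a row does not reach only later rows make up. A row lasts 1/12 s, in which the tool goes at most 41.7 mm and 7.16 degrees, less where a joint would pass 70% of its speed; a pose out of reach is approached as far as the arm can. A call with a gripper value outside its range is refused whole. The fingers move at their own pace and stop on an object; FORCE is the grip in N (left out, the last holds). Time passes only in rows, so rows that repeat a pose let the fingers close. It gives the time, the measured TCP pose, the force, the opening and the grip force at its end, in the units of the state.
- get_obs(): the state, without advancing time (a new reading comes with each control period).
- optics.read_camera(name): name is "side" or "top"; returns (picture, depth): 480x640x3 uint8, red, green, blue; 480x640 float32, m along the optical axis (not along the pixel's ray), 0 where there is no reading.
- optics.camera_info(name): a dict with "fovy" (degrees; the focal length in pixels is half the picture's height over the tangent of half this angle, whatever the lens; pixels are square), "cx", "cy" (the principal point, pixels), "R" (3x3) and "t" (3): a world point X has camera coordinates R X + t. Camera axes: x right, y down, z forward; pixel columns grow to the right and rows downward; lengths in m; the calibration is good to about 2 mm. A picture is of the moment at which its call begins. camera_info takes no time and is no camera call.
- env.sign_off(): hands the job in; it is judged then, once.
Trained networks look in the newest picture that a camera, given by its name, has taken for a name from the list of things; names that differ only in an ending like _2 or _b are one class to them, and where a whole thing is asked for, a point or a joint stands for the part that bears it (a point fixed in the world has none). Each returns a list of dicts, best first, with "confidence" (0 to 1); they miss things now and then, are a little off and sometimes report something else, mostly with a low value. They report only what shows in the picture. A call takes as long as a camera call.
- nets.look_for(query, camera): "point" ([x, y, z] in m, in world coordinates, good to about 4 mm: the middle of the surface that is visible of it).
- nets.place_of(query, camera): "point" ([x, y, z] in m, in world coordinates, good to about 4 mm: a listed point, or the origin of a listed thing).
The state is a dict: "time_s": time; "qpos": joint angles; "joint_velocities": joint speeds; "effort": joint torques, N m; "tool_pos": TCP position; "tool_rot": TCP orientation; "force": force on the tool from outside, world axes, zero at the start; "wrist_torque": the same for the moment, N m; "grip_width": finger opening in m; "grasp_force": force on a finger pad.
Only numpy, scipy, OpenCV 4.12 (cv2) and the standard library are available. Lean on these libraries where they do the work, as an engineer would, in place of code of your own. Each camera call takes 0.05 s, during which the arm holds its last target. There are 200 camera calls.

## Working session

There is one attempt and no reset: what is moved stays moved. The work goes in short steps, Python scripts to look and compute and a shell command to move; the robot and the scene stay as the last step left them, time stands still between calls to the robot, and variables do not carry over. Pictures are saved under pics/ and viewed, at most 10 in all, crops included, and the job is handed in when it is done.

```bash
ls; mkdir -p pics; python3 - <<'E'
from cell import get_obs, optics, env, nets
import cv2
for c in ("top","side"):
    p,d=optics.read_camera(c); cv2.imwrite(f"pics/{c}0.png",p[:,:,::-1])
    for q in ("pull_left","pull_right","lock_top","front_stop","rail","case","spray_can","paint_tin","tape_measure"):
        print(c,q,[([round(float(v),4) for v in r["point"]],round(r["confidence"],2)) for r in nets.place_of(q,c)][:3])
o=get_obs(); print(o["time_s"],o["tool_pos"],o["tool_rot"],o["force"])
E
```

```text
pics
top pull_left [([0.5236, 0.1477, 0.0748], 0.71)]
top pull_right [([0.5376, -0.0844, 0.0737], 0.73), ([0.5905, 0.0315, 0.0774], 0.4)]
top lock_top [([0.6027, 0.0349, 0.1094], 0.62)]
top front_stop [([0.4383, 0.0221, 0.0695], 0.8)]
top rail [([0.5907, 0.0292, 0.0797], 0.83), ([0.5062, -0.0329, 0.007], 0.5)]
top case [([0.5727, 0.0346, -0.0025], 0.62), ([0.5372, -0.0834, 0.0753], 0.16)]
top spray_can [([0.284, -0.3554, 0.0006], 0.68), ([0.4549, 0.4308, -0.002], 0.21)]
top paint_tin [([0.3255, 0.3539, -0.0021], 0.61)]
top tape_measure [([0.6806, -0.0572, 0.0802], 0.65)]
side pull_left [([0.5231, 0.1455, 0.0717], 0.81)]
side pull_right [([0.5303, -0.0855, 0.074], 0.96)]
side lock_top [([0.6042, 0.0359, 0.1064], 0.6)]
side front_stop [([0.4379, 0.0251, 0.0623], 0.71), ([0.5714, 0.0331, -0.0021], 0.31)]
side rail [([0.5886, 0.0334, 0.0814], 0.65)]
side case [([0.5693, 0.0332, -0.0016], 0.64)]
side spray_can [([0.2892, -0.3604, 0.0037], 0.88), ([0.5182, 0.0907, 0.006], 0.66)]
side paint_tin [([0.3247, 0.3501, 0.0002], 0.78), ([0.4567, 0.4256, 0.0043], 0.57)]
side tape_measure [([0.6794, -0.0602, 0.076], 0.67), ([0.3259, 0.3508, 0.0015], 0.28)]
1.0 [0.24101738 0.60369862 0.22260337] [1.79992449e+02 2.33686941e-03 1.58238413e+02] [-0.05679753  0.16057641 -0.14852799]
```

View pics/top0.png

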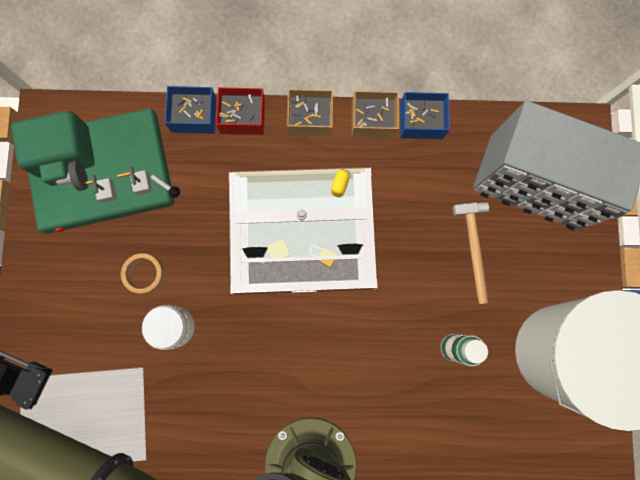

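View pics/side0.png

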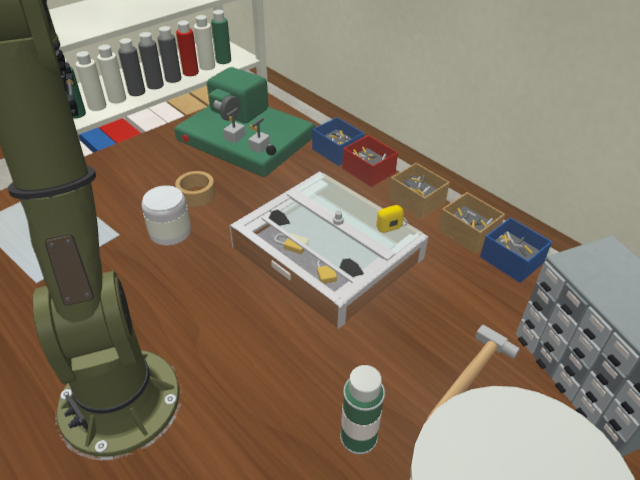

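The top view shows the case at about x 230–376, y 170–293 px. The black pulls are at (256,252) and (350,249), the lock is at (301,214) and the rail lies along y≈217. Next I'll fit the case pose more precisely.

```bash
cat > h.py <<'E'
from cell import get_obs, optics, env, nets
import numpy as np, cv2
from scipy.spatial.transform import Rotation as Ro
def cloud(c):
    p,d=optics.read_camera(c); i=optics.camera_info(c); f=240/np.tan(np.radians(i["fovy"])/2)
    v,u=np.mgrid[:480,:640]; X=np.stack([(u-i["cx"])/f*d,(v-i["cy"])/f*d,d],-1)
    return p,d,(X-np.array(i["t"]))@np.array(i["R"])
E
python3 - <<'E'
from h import *
for c in("top","side"):
    p,d,W=cloud(c)
    m=(d>0)&(abs(W[...,2]-.076)<.012)&(abs(W[...,0]-.57)<.22)&(abs(W[...,1]-.031)<.23)
    n,l,s,_=cv2.connectedComponentsWithStats(m.astype(np.uint8)); k=1+s[1:,4].argmax(); m=l==k
    Q=W[m][:,:2].astype(np.float32); r=cv2.minAreaRect(Q*1000); print(c,m.sum(),r, np.median(W[m][:,2]))
    # black pulls
    b=(p.max(-1)<60)&(d>0)&(abs(W[...,2]-.078)<.02)&(abs(W[...,0]-.53)<.05)&(abs(W[...,1]-.031)<.16)
    for s in(1,-1):
        q=W[b&((W[...,1]-.031)*s>0)]
        if len(q): print(len(q),q.mean(0).round(4),np.percentile(q,[3,97],axis=0).round(4).tolist())
E
```

```text
top 13704 ((570.9173583984375, 31.660598754882812), (303.02374267578125, 355.9750061035156), 3.1874711513519287) 0.07414395740838892
176 [0.5117 0.1456 0.0762] [[0.5015, 0.1231, 0.0687], [0.5205, 0.1696, 0.0858]]
184 [ 0.5245 -0.0866  0.0765] [[0.5136, -0.1095, 0.0681], [0.5339, -0.0631, 0.0869]]
side 11292 ((569.9865112304688, 34.16841125488281), (306.5754699707031, 360.5270690917969), 3.319291353225708) 0.07431483807171499
```

```bash
cat >> h.py <<'E'
C0=np.array([.5705,.0325,0]); YAW=3.2
RC=Ro.from_euler("z",YAW,degrees=True)
def go(cx,cy,z):
    """shift (mm) and turn in tool axes from the present pose to a point in the case frame (mm), tool +x = case -x"""
    o=get_obs(); R=Ro.from_euler("xyz",o["tool_rot"],degrees=True)
    T=C0+RC.apply([cx/1e3,cy/1e3,z/1e3]); Rt=Ro.from_euler("xyz",[180,0,180+YAW],degrees=True)
    print("t",o["time_s"],"shift",(R.inv().apply(T-o["tool_pos"])*1e3).round(1),"turn",(R.inv()*Rt).as_rotvec(degrees=True).round(1))
    print("in case",(RC.inv().apply(o["tool_pos"]-C0)*1e3).round(1),"F case",RC.inv().apply(o["force"]).round(2))
E
python3 -c "from h import *; go(-20,117,180)"
```

```text
t 1.1 shift [-450.2 -310.7   42.6] turn [  0.   0. -25.]
in case [-297.1  588.7  222.6] F case [0.05 0.35 0.64]
```

```bash
python3 -m creep '[{"tx":-30,"ty":-20,"wz":-6,"gripper":-1},{"tx":-60,"ty":-42,"wz":-12,"gripper":-1},{"tx":-92,"ty":-64,"wz":-18,"gripper":-1},{"tx":-124,"ty":-86,"wz":-24,"gripper":-1},{"tx":-150,"ty":-104,"wz":-25,"gripper":-1}]' 20; python3 -c "from h import *; go(-20,117,180)"
```

```text
t 1.1 shift [-450.2 -310.7   42.6] turn [  0.   0. -25.]
in case [-297.1  588.7  222.6] F case [0.05 0.35 0.64]validation failed for argument at $[0]...
```

```bash
python3 -m creep '[{"wx":0,"wy":0,"wz":-6,"tx":-30,"ty":-20,"tz":0,"gripper":-1},{"wx":0,"wy":0,"wz":-12,"tx":-60,"ty":-42,"tz":0,"gripper":-1},{"wx":0,"wy":0,"wz":-18,"tx":-92,"ty":-64,"tz":0,"gripper":-1},{"wx":0,"wy":0,"wz":-24,"tx":-124,"ty":-86,"tz":0,"gripper":-1},{"wx":0,"wy":0,"wz":-25,"tx":-150,"ty":-104,"tz":0,"gripper":-1}]' 20; python3 -c "from h import *; go(-20,117,180)"
```

```text
time_s: 1.52
tool_pos: [0.3437, 0.4487, 0.2228]
tool_rot: [-180.0, 0.1, -176.6]
force: [1.0, 0.2, -0.0]
grip_width: 0.0615
grasp_force: 0.0
t 1.5167 shift [-182.1 -311.8   43.1] turn [-0.   0.1  0.2]
in case [-203.2  428.2  222.8] F case [ 1.03  0.15 -0.  ]
```

```bash
python3 -m creep '[{"wx":0,"wy":0,"wz":0,"tx":-20,"ty":-35,"tz":0,"gripper":-1},{"wx":0,"wy":0,"wz":0,"tx":-40,"ty":-70,"tz":0,"gripper":-1},{"wx":0,"wy":0,"wz":0,"tx":-60,"ty":-105,"tz":5,"gripper":-1},{"wx":0,"wy":0,"wz":0,"tx":-80,"ty":-140,"tz":10,"gripper":-1},{"wx":0,"wy":0,"wz":0,"tx":-100,"ty":-170,"tz":15,"gripper":-1}]' 20; 
python3 -m creep '[{"wx":0,"wy":0,"wz":0,"tx":-18,"ty":-35,"tz":5,"gripper":-1},{"wx":0,"wy":0,"wz":0,"tx":-38,"ty":-70,"tz":10,"gripper":-1},{"wx":0,"wy":0,"wz":0,"tx":-60,"ty":-105,"tz":20,"gripper":-1},{"wx":0,"wy":0,"wz":0,"tx":-80,"ty":-135,"tz":28,"gripper":-1},{"wx":0,"wy":0,"wz":0,"tx":-84,"ty":-143,"tz":28,"gripper":-1}]' 20; python3 -c "from h import *; go(-20,117,120)"
```

```text
time_s: 1.93
tool_pos: [0.4524, 0.2848, 0.2079]
tool_rot: [180.0, 0.1, -176.8]
force: [0.8, 1.0, -0.5]
grip_width: 0.0282
grasp_force: 0.0
time_s: 2.35
tool_pos: [0.5457, 0.1416, 0.1782]
tool_rot: [-179.7, 0.0, -177.3]
force: [-0.3, -0.5, -0.0]
grip_width: 0.0017
grasp_force: 0.0
t 2.35 shift [ 1.4  7.  58.2] turn [-0.3  0.  -0.5]
in case [-18.7 110.3 178.2] F case [-0.28 -0.48 -0.04]
```

```bash
python3 -m creep '[{"wx":0,"wy":0,"wz":0,"tx":1,"ty":6,"tz":30,"gripper":-1},{"wx":0,"wy":0,"wz":0,"tx":1,"ty":7,"tz":60,"gripper":-1},{"wx":0,"wy":0,"wz":0,"tx":1,"ty":7,"tz":85,"gripper":-1},{"wx":0,"wy":0,"wz":0,"tx":1,"ty":7,"tz":95,"gripper":-1},{"wx":0,"wy":0,"wz":0,"tx":1,"ty":7,"tz":103,"gripper":-1}]' 20; python3 - <<'E'
from h import *
p,d=optics.read_camera("side"); cv2.imwrite("pics/side1.png",cv2.resize(p[150:330,200:460,::-1],None,fx=3,fy=3))
go(-28,117,74)
E
```

```text
time_s: 2.77
tool_pos: [0.5409, 0.1564, 0.0753]
tool_rot: [-180.0, -0.1, -176.7]
force: [0.1, 0.2, 1.3]
grip_width: 0.0007
grasp_force: 0.0
t 2.8167 shift [ 5.3 -8.2  0.8] turn [-0.  -0.1  0.1]
in case [-22.8 125.2  74.8] F case [ 0.04 -0.38 -0.89]
```

View pics/side1.png

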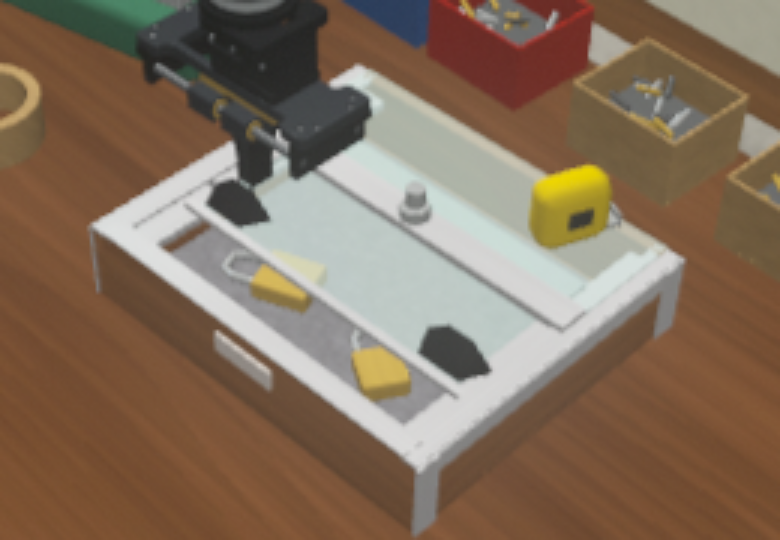

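The finger stands just behind the left pull (finger tip about (258,180), pull about (238,203) in the crop). I'll centre it and feel forward.

```bash
python3 -m creep '[{"wx":0,"wy":0,"wz":0,"tx":1,"ty":-8,"tz":0,"gripper":-1},{"wx":0,"wy":0,"wz":0,"tx":2,"ty":-8,"tz":0,"gripper":-1},{"wx":0,"wy":0,"wz":0,"tx":3,"ty":-8,"tz":0,"gripper":-1},{"wx":0,"wy":0,"wz":0,"tx":4,"ty":-8,"tz":0,"gripper":-1},{"wx":0,"wy":0,"wz":0,"tx":5,"ty":-8,"tz":0,"gripper":-1}]' 20;python3 -c "from h import *; go(-28,117,74)"
python3 -m creep '[{"wx":0,"wy":0,"wz":0,"tx":0.7,"ty":0,"tz":0,"gripper":-1},{"wx":0,"wy":0,"wz":0,"tx":1.4,"ty":0,"tz":0,"gripper":-1},{"wx":0,"wy":0,"wz":0,"tx":2,"ty":0,"tz":0,"gripper":-1}]' 20;python3 -c "from h import *; go(-28,117,74)"
```

```text
time_s: 3.23
tool_pos: [0.5377, 0.1483, 0.0776]
tool_rot: [180.0, 0.1, -176.8]
force: [-0.8, -0.1, -0.4]
grip_width: 0.0005
grasp_force: 0.0
t 3.2333 shift [ 1.7 -0.5  3.6] turn [0.  0.1 0. ]
in case [-26.3 117.5  77.6] F case [-0.76 -0.07 -0.44]
time_s: 3.48
tool_pos: [0.5352, 0.1481, 0.0767]
tool_rot: [180.0, 0.0, -176.7]
force: [0.5, 0.3, 0.6]
grip_width: 0.0007
grasp_force: 0.0
t 3.4833 shift [-0.8 -0.4  2.7] turn [0.  0.  0.1]
in case [-28.8 117.4  76.7] F case [0.55 0.3  0.56]
```

```bash
python3 -m creep '[{"wx":0,"wy":0,"wz":0,"tx":0.7,"ty":0,"tz":1,"gripper":-1},{"wx":0,"wy":0,"wz":0,"tx":1.4,"ty":0,"tz":2,"gripper":-1},{"wx":0,"wy":0,"wz":0,"tx":2,"ty":0,"tz":2,"gripper":-1}]' 20;python3 -c "from h import *; go(-28,117,74)"
python3 -m creep '[{"wx":0,"wy":0,"wz":0,"tx":0.7,"ty":0,"tz":0,"gripper":-1},{"wx":0,"wy":0,"wz":0,"tx":1.4,"ty":0,"tz":0,"gripper":-1}]' 20;python3 -c "from h import *; go(-28,117,74)"
python3 -m creep '[{"wx":0,"wy":0,"wz":0,"tx":0.7,"ty":0,"tz":0,"gripper":-1},{"wx":0,"wy":0,"wz":0,"tx":1.4,"ty":0,"tz":0,"gripper":-1}]' 20;python3 -c "from h import *; go(-28,117,74)"
```

```text
time_s: 3.73
tool_pos: [0.5329, 0.1478, 0.0742]
tool_rot: [-180.0, -0.0, -176.8]
force: [0.7, -0.0, -0.4]
grip_width: 0.0005
grasp_force: 0.0
t 3.7333 shift [-3.1 -0.2  0.2] turn [-0. -0.  0.]
in case [-31.1 117.2  74.2] F case [ 0.74 -0.08 -0.39]
time_s: 3.9
tool_pos: [0.5327, 0.1477, 0.0747]
tool_rot: [180.0, 0.1, -176.8]
force: [2.4, 0.6, -0.4]
grip_width: 0.0004
grasp_force: 1.4
t 3.9 shift [-3.3 -0.2  0.7] turn [0.  0.1 0. ]
in case [-31.3 117.2  74.7] F case [ 2.44  0.49 -0.41]
time_s: 4.07
tool_pos: [0.5312, 0.1476, 0.0748]
tool_rot: [180.0, 0.1, -176.8]
force: [2.2, -0.8, -1.5]
grip_width: 0.0004
grasp_force: 1.5
t 4.0667 shift [-4.9 -0.1  0.8] turn [0.  0.1 0. ]
in case [-32.9 117.1  74.8] F case [ 2.15 -0.87 -1.52]
```

```bash
cat >> h.py <<'E'
def s():
    o=get_obs(); print(round(o["time_s"],2),"C",(RC.inv().apply(o["tool_pos"]-C0)*1e3).round(1),"F",RC.inv().apply(o["force"]).round(1),"yaw",round(o["tool_rot"][2],1))
E
cat > st.py <<'E'
from h import *; s()
E
python3 -m creep '[{"wx":0,"wy":0,"wz":0,"tx":0.7,"ty":0,"tz":0,"gripper":-1},{"wx":0,"wy":0,"wz":0,"tx":1.4,"ty":0,"tz":0,"gripper":-1}]' 20 >/dev/null;python3 st.py
python3 -m creep '[{"wx":0,"wy":0,"wz":0,"tx":-8,"ty":0,"tz":0,"gripper":-1},{"wx":0,"wy":0,"wz":0,"tx":-8,"ty":-40,"tz":0,"gripper":-1},{"wx":0,"wy":0,"wz":0,"tx":-8,"ty":-80,"tz":0,"gripper":-1},{"wx":0,"wy":0,"wz":0,"tx":-8,"ty":-120,"tz":0,"gripper":-1},{"wx":0,"wy":0,"wz":0,"tx":-8,"ty":-160,"tz":0,"gripper":-1}]' >/dev/null;python3 st.py
python3 -m creep '[{"wx":0,"wy":0,"wz":0,"tx":0,"ty":-40,"tz":0,"gripper":-1},{"wx":0,"wy":0,"wz":0,"tx":0,"ty":-70,"tz":0,"gripper":-1},{"wx":0,"wy":0,"wz":0,"tx":0,"ty":-74,"tz":0,"gripper":-1},{"wx":0,"wy":0,"wz":0,"tx":2,"ty":-74,"tz":0,"gripper":-1},{"wx":0,"wy":0,"wz":0,"tx":3,"ty":-74,"tz":0,"gripper":-1}]' >/dev/null;python3 st.py
```

```text
4.23 C [-34.5 117.1  74.8] F [ 3.3 -0.8 -0.3] yaw -176.8
4.65 C [-27.5 -43.9  74.4] F [ 0.6 -0.3 -0.4] yaw -176.7
5.07 C [ -30.3 -115.7   74.1] F [-0.2 -0.6  0.4] yaw -176.8
```

```bash

python3 -m creep '[{"wx":0,"wy":0,"wz":0,"tx":0.7,"ty":0,"tz":0,"gripper":-1},{"wx":0,"wy":0,"wz":0,"tx":1.4,"ty":0,"tz":0,"gripper":-1}]' >/dev/null;python3 st.py
python3 -m creep '[{"wx":0,"wy":0,"wz":0,"tx":0.7,"ty":0,"tz":0,"gripper":-1},{"wx":0,"wy":0,"wz":0,"tx":1.4,"ty":0,"tz":0,"gripper":-1}]' >/dev/null;python3 st.py
python3 -m creep '[{"wx":0,"wy":0,"wz":0,"tx":0.7,"ty":0,"tz":0,"gripper":-1},{"wx":0,"wy":0,"wz":0,"tx":1.4,"ty":0,"tz":0,"gripper":-1}]' >/dev/null;python3 st.py
python3 -m creep '[{"wx":0,"wy":0,"wz":0,"tx":0.7,"ty":0,"tz":0,"gripper":-1},{"wx":0,"wy":0,"wz":0,"tx":1.4,"ty":0,"tz":0,"gripper":-1}]' >/dev/null;python3 st.py
```

```text
5.23 C [ -31.2 -114.4   74.3] F [-0.3 -1.3 -0.3] yaw -176.6
5.4 C [ -32.1 -115.3   74.7] F [ 2.1  0.3 -0.6] yaw -176.6
5.57 C [ -32.9 -115.8   75. ] F [ 2.7  0.6 -0.1] yaw -176.7
5.73 C [ -34.6 -116.2   74.9] F [ 3.6  2.2 -0.4] yaw -176.7
```

```bash
cat > st.py <<'E'
from h import *; s()
import sys; sys.exit(np.linalg.norm(get_obs()["force"])>7.5)
E
python3 -m creep '[{"wx":0,"wy":0,"wz":0,"tx":0.8,"ty":0,"tz":0,"gripper":-1},{"wx":0,"wy":0,"wz":0,"tx":1.6,"ty":0,"tz":0,"gripper":-1}]' >/dev/null;python3 st.py &&
python3 -m creep '[{"wx":0,"wy":0,"wz":0,"tx":0.8,"ty":0,"tz":0,"gripper":-1},{"wx":0,"wy":0,"wz":0,"tx":1.6,"ty":0,"tz":0,"gripper":-1}]' >/dev/null&&python3 st.py &&
python3 -m creep '[{"wx":0,"wy":0,"wz":0,"tx":-8,"ty":0,"tz":0,"gripper":-1},{"wx":0,"wy":0,"wz":0,"tx":-8,"ty":40,"tz":0,"gripper":-1},{"wx":0,"wy":0,"wz":0,"tx":-8,"ty":80,"tz":0,"gripper":-1},{"wx":0,"wy":0,"wz":0,"tx":-8,"ty":120,"tz":0,"gripper":-1},{"wx":0,"wy":0,"wz":0,"tx":-8,"ty":160,"tz":0,"gripper":-1}]' >/dev/null&&python3 st.py&&
python3 -m creep '[{"wx":0,"wy":0,"wz":0,"tx":0,"ty":40,"tz":0,"gripper":-1},{"wx":0,"wy":0,"wz":0,"tx":0,"ty":70,"tz":0,"gripper":-1},{"wx":0,"wy":0,"wz":0,"tx":0,"ty":74,"tz":0,"gripper":-1},{"wx":0,"wy":0,"wz":0,"tx":1,"ty":74,"tz":0,"gripper":-1},{"wx":0,"wy":0,"wz":0,"tx":2,"ty":74,"tz":0,"gripper":-1}]' >/dev/null;python3 st.py
```

```text
5.9 C [ -36.4 -116.6   74.9] F [4.1 1.4 0.1] yaw -176.8
5.9 C [ -36.4 -116.6   74.9] F [4.1 1.4 0.1] yaw -176.8False
False
```

```bash
sed -i 's/sys.exit(\(.*\))$/sys.exit(int(\1))/' st.py
python3 -m creep '[{"wx":0,"wy":0,"wz":0,"tx":0.8,"ty":0,"tz":0,"gripper":-1},{"wx":0,"wy":0,"wz":0,"tx":1.6,"ty":0,"tz":0,"gripper":-1}]' >/dev/null&&python3 st.py &&
python3 -m creep '[{"wx":0,"wy":0,"wz":0,"tx":-8,"ty":0,"tz":0,"gripper":-1},{"wx":0,"wy":0,"wz":0,"tx":-8,"ty":40,"tz":0,"gripper":-1},{"wx":0,"wy":0,"wz":0,"tx":-8,"ty":80,"tz":0,"gripper":-1},{"wx":0,"wy":0,"wz":0,"tx":-8,"ty":120,"tz":0,"gripper":-1},{"wx":0,"wy":0,"wz":0,"tx":-8,"ty":160,"tz":0,"gripper":-1}]' >/dev/null&&python3 st.py&&
python3 -m creep '[{"wx":0,"wy":0,"wz":0,"tx":0,"ty":40,"tz":0,"gripper":-1},{"wx":0,"wy":0,"wz":0,"tx":0,"ty":70,"tz":0,"gripper":-1},{"wx":0,"wy":0,"wz":0,"tx":0,"ty":74,"tz":0,"gripper":-1},{"wx":0,"wy":0,"wz":0,"tx":1,"ty":74,"tz":0,"gripper":-1},{"wx":0,"wy":0,"wz":0,"tx":2,"ty":74,"tz":0,"gripper":-1}]' >/dev/null;python3 st.py
```

```text
6.07 C [ -37.5 -116.5   75. ] F [ 5.8  2.3 -0.3] yaw -176.8
6.48 C [-31.9  43.4  74. ] F [ 1.8 -0.1  0.6] yaw -176.9
6.9 C [-33.3 115.5  74. ] F [ 0.2 -0.1 -0.7] yaw -176.8
```

```bash

python3 -m creep '[{"wx":0,"wy":0,"wz":0,"tx":0.8,"ty":1,"tz":0,"gripper":-1},{"wx":0,"wy":0,"wz":0,"tx":1.6,"ty":1,"tz":0,"gripper":-1}]' >/dev/null&&python3 st.py &&
python3 -m creep '[{"wx":0,"wy":0,"wz":0,"tx":0.8,"ty":0,"tz":0,"gripper":-1},{"wx":0,"wy":0,"wz":0,"tx":1.6,"ty":0,"tz":0,"gripper":-1}]' >/dev/null&&python3 st.py &&
python3 -m creep '[{"wx":0,"wy":0,"wz":0,"tx":0.8,"ty":0,"tz":0,"gripper":-1},{"wx":0,"wy":0,"wz":0,"tx":1.6,"ty":0,"tz":0,"gripper":-1}]' >/dev/null&&python3 st.py &&
python3 -m creep '[{"wx":0,"wy":0,"wz":0,"tx":0.8,"ty":0,"tz":0,"gripper":-1},{"wx":0,"wy":0,"wz":0,"tx":1.6,"ty":0,"tz":0,"gripper":-1}]' >/dev/null&&python3 st.py &&
python3 -m creep '[{"wx":0,"wy":0,"wz":0,"tx":0.8,"ty":0,"tz":0,"gripper":-1},{"wx":0,"wy":0,"wz":0,"tx":1.6,"ty":0,"tz":0,"gripper":-1}]' >/dev/null&&python3 st.py 
```

```text
7.07 C [-34.5 115.9  74.4] F [-0.4 -0.5 -0.2] yaw -176.9
7.23 C [-36.  117.   74.6] F [0.3 0.6 0.2] yaw -176.9
7.4 C [-36.6 117.5  74.8] F [ 4.2 -0.3 -1.4] yaw -176.8
7.57 C [-38.3 117.8  74.9] F [ 4.  -1.1 -0.3] yaw -176.8
7.73 C [-40.1 118.   74.9] F [ 2.9 -0.7 -0.9] yaw -176.8
```

```bash

python3 -m creep '[{"wx":0,"wy":0,"wz":0,"tx":0.8,"ty":0,"tz":0,"gripper":-1},{"wx":0,"wy":0,"wz":0,"tx":1.6,"ty":0,"tz":0,"gripper":-1}]' >/dev/null&&python3 st.py &&
python3 -m creep '[{"wx":0,"wy":0,"wz":0,"tx":-8,"ty":0,"tz":0,"gripper":-1},{"wx":0,"wy":0,"wz":0,"tx":-8,"ty":-40,"tz":0,"gripper":-1},{"wx":0,"wy":0,"wz":0,"tx":-8,"ty":-80,"tz":0,"gripper":-1},{"wx":0,"wy":0,"wz":0,"tx":-8,"ty":-120,"tz":0,"gripper":-1},{"wx":0,"wy":0,"wz":0,"tx":-8,"ty":-160,"tz":0,"gripper":-1}]' >/dev/null&&
python3 -m creep '[{"wx":0,"wy":0,"wz":0,"tx":0,"ty":-40,"tz":0,"gripper":-1},{"wx":0,"wy":0,"wz":0,"tx":0,"ty":-70,"tz":0,"gripper":-1},{"wx":0,"wy":0,"wz":0,"tx":0,"ty":-74,"tz":0,"gripper":-1},{"wx":0,"wy":0,"wz":0,"tx":1,"ty":-74,"tz":0,"gripper":-1},{"wx":0,"wy":0,"wz":0,"tx":2,"ty":-74,"tz":0,"gripper":-1}]' >/dev/null;python3 st.py &&
python3 -m creep '[{"wx":0,"wy":0,"wz":0,"tx":0.8,"ty":0,"tz":0,"gripper":-1},{"wx":0,"wy":0,"wz":0,"tx":1.6,"ty":0,"tz":0,"gripper":-1}]' >/dev/null&&python3 st.py &&
python3 -m creep '[{"wx":0,"wy":0,"wz":0,"tx":0.8,"ty":0,"tz":0,"gripper":-1},{"wx":0,"wy":0,"wz":0,"tx":1.6,"ty":0,"tz":0,"gripper":-1}]' >/dev/null&&python3 st.py &&
python3 -m creep '[{"wx":0,"wy":0,"wz":0,"tx":0.8,"ty":0,"tz":0,"gripper":-1},{"wx":0,"wy":0,"wz":0,"tx":1.6,"ty":0,"tz":0,"gripper":-1}]' >/dev/null&&python3 st.py
```

```text
7.9 C [-41.9 118.2  74.9] F [ 3.9 -1.7 -0.5] yaw -176.8
8.73 C [ -36.7 -114.4   74. ] F [-0.7 -0.1 -0.3] yaw -176.7
8.9 C [ -37.9 -113.4   74.3] F [-1.1  0.1 -0.5] yaw -176.6
9.07 C [ -39.1 -114.4   74.6] F [ 2.5  1.9 -1.3] yaw -176.6
9.23 C [ -39.9 -114.9   74.9] F [ 2.9  1.2 -1. ] yaw -176.7
```

```bash

python3 -m creep '[{"wx":0,"wy":0,"wz":0,"tx":0.8,"ty":-1,"tz":0,"gripper":-1},{"wx":0,"wy":0,"wz":0,"tx":1.6,"ty":-1,"tz":0,"gripper":-1}]' >/dev/null&&python3 st.py &&
python3 -m creep '[{"wx":0,"wy":0,"wz":0,"tx":0.8,"ty":0,"tz":0,"gripper":-1},{"wx":0,"wy":0,"wz":0,"tx":1.6,"ty":0,"tz":0,"gripper":-1}]' >/dev/null&&python3 st.py &&
python3 -m creep '[{"wx":0,"wy":0,"wz":0,"tx":0.8,"ty":0,"tz":0,"gripper":-1},{"wx":0,"wy":0,"wz":0,"tx":1.6,"ty":0,"tz":0,"gripper":-1}]' >/dev/null&&python3 st.py &&
python3 -m creep '[{"wx":0,"wy":0,"wz":0,"tx":-8,"ty":0,"tz":0,"gripper":-1},{"wx":0,"wy":0,"wz":0,"tx":-8,"ty":40,"tz":0,"gripper":-1},{"wx":0,"wy":0,"wz":0,"tx":-8,"ty":80,"tz":0,"gripper":-1},{"wx":0,"wy":0,"wz":0,"tx":-8,"ty":120,"tz":0,"gripper":-1},{"wx":0,"wy":0,"wz":0,"tx":-8,"ty":160,"tz":0,"gripper":-1}]' >/dev/null&&
python3 -m creep '[{"wx":0,"wy":0,"wz":0,"tx":0,"ty":40,"tz":0,"gripper":-1},{"wx":0,"wy":0,"wz":0,"tx":0,"ty":70,"tz":0,"gripper":-1},{"wx":0,"wy":0,"wz":0,"tx":0,"ty":74,"tz":0,"gripper":-1},{"wx":0,"wy":0,"wz":0,"tx":1,"ty":74,"tz":0,"gripper":-1},{"wx":0,"wy":0,"wz":0,"tx":2,"ty":74,"tz":0,"gripper":-1}]' >/dev/null&& python3 st.py &&
python3 -m creep '[{"wx":0,"wy":0,"wz":0,"tx":0.8,"ty":0,"tz":0,"gripper":-1},{"wx":0,"wy":0,"wz":0,"tx":1.6,"ty":0,"tz":0,"gripper":-1}]' >/dev/null&&python3 st.py &&
python3 -m creep '[{"wx":0,"wy":0,"wz":0,"tx":0.8,"ty":0,"tz":0,"gripper":-1},{"wx":0,"wy":0,"wz":0,"tx":1.6,"ty":0,"tz":0,"gripper":-1}]' >/dev/null&&python3 st.py &&
python3 -m creep '[{"wx":0,"wy":0,"wz":0,"tx":0.8,"ty":0,"tz":0,"gripper":-1},{"wx":0,"wy":0,"wz":0,"tx":1.6,"ty":0,"tz":0,"gripper":-1}]' >/dev/null&&python3 st.py
```

```text
9.4 C [ -41.7 -116.4   75. ] F [4.4 1.2 0.3] yaw -176.7
9.57 C [ -43.5 -116.6   75. ] F [4.  1.7 1. ] yaw -176.8
9.73 C [ -44.6 -116.7   75.1] F [ 6.   1.6 -0.6] yaw -176.8
10.57 C [-40.7 115.5  73.8] F [ 0.3 -0.7  0.2] yaw -176.8
10.73 C [-41.7 114.7  74.4] F [-0.4 -0.8 -0.6] yaw -177.0
10.9 C [-43.2 115.9  74.6] F [-0.  -0.4  0.2] yaw -176.9
11.07 C [-43.8 116.5  74.9] F [ 3.  -0.7 -1. ] yaw -176.8
```

```bash

python3 -m creep '[{"wx":0,"wy":0,"wz":0,"tx":0.8,"ty":0,"tz":0,"gripper":-1},{"wx":0,"wy":0,"wz":0,"tx":1.6,"ty":0,"tz":0,"gripper":-1}]' >/dev/null&&python3 st.py &&
python3 -m creep '[{"wx":0,"wy":0,"wz":0,"tx":0.8,"ty":0,"tz":0,"gripper":-1},{"wx":0,"wy":0,"wz":0,"tx":1.6,"ty":0,"tz":0,"gripper":-1}]' >/dev/null&&python3 st.py &&
python3 -m creep '[{"wx":0,"wy":0,"wz":0,"tx":0.8,"ty":0,"tz":0,"gripper":-1},{"wx":0,"wy":0,"wz":0,"tx":1.6,"ty":0,"tz":0,"gripper":-1}]' >/dev/null&&python3 st.py &&
python3 -m creep '[{"wx":0,"wy":0,"wz":0,"tx":-8,"ty":0,"tz":0,"gripper":-1},{"wx":0,"wy":0,"wz":0,"tx":-8,"ty":-40,"tz":0,"gripper":-1},{"wx":0,"wy":0,"wz":0,"tx":-8,"ty":-80,"tz":0,"gripper":-1},{"wx":0,"wy":0,"wz":0,"tx":-8,"ty":-120,"tz":0,"gripper":-1},{"wx":0,"wy":0,"wz":0,"tx":-8,"ty":-160,"tz":0,"gripper":-1}]' >/dev/null&&
python3 -m creep '[{"wx":0,"wy":0,"wz":0,"tx":0,"ty":-40,"tz":0,"gripper":-1},{"wx":0,"wy":0,"wz":0,"tx":0,"ty":-70,"tz":0,"gripper":-1},{"wx":0,"wy":0,"wz":0,"tx":0,"ty":-75,"tz":0,"gripper":-1},{"wx":0,"wy":0,"wz":0,"tx":1,"ty":-75,"tz":0,"gripper":-1},{"wx":0,"wy":0,"wz":0,"tx":3,"ty":-75,"tz":0,"gripper":-1}]' >/dev/null&&python3 st.py &&
python3 -m creep '[{"wx":0,"wy":0,"wz":0,"tx":0.8,"ty":0,"tz":0,"gripper":-1},{"wx":0,"wy":0,"wz":0,"tx":1.6,"ty":0,"tz":0,"gripper":-1}]' >/dev/null&&python3 st.py &&
python3 -m creep '[{"wx":0,"wy":0,"wz":0,"tx":0.8,"ty":0,"tz":0,"gripper":-1},{"wx":0,"wy":0,"wz":0,"tx":1.6,"ty":0,"tz":0,"gripper":-1}]' >/dev/null&&python3 st.py &&
python3 -m creep '[{"wx":0,"wy":0,"wz":0,"tx":0.8,"ty":0,"tz":0,"gripper":-1},{"wx":0,"wy":0,"wz":0,"tx":1.6,"ty":0,"tz":0,"gripper":-1}]' >/dev/null&&python3 st.py &&
python3 -m creep '[{"wx":0,"wy":0,"wz":0,"tx":0.8,"ty":0,"tz":0,"gripper":-1},{"wx":0,"wy":0,"wz":0,"tx":1.6,"ty":0,"tz":0,"gripper":-1}]' >/dev/null&&python3 st.py
```

```text
11.23 C [-45.5 116.8  74.9] F [ 2.5 -1.  -0.3] yaw -176.8
11.4 C [-47.3 117.   74.9] F [ 3.8 -1.6  0.1] yaw -176.8
11.57 C [-49.1 117.2  74.9] F [ 4.8 -0.9 -0.2] yaw -176.8
12.4 C [ -44.8 -116.4   74. ] F [0.1 0.3 0.1] yaw -176.7
12.57 C [ -46.1 -115.3   74.2] F [0.3 0.2 0.6] yaw -176.6
12.73 C [ -46.5 -116.    74.8] F [ 2.7  1.3 -0.9] yaw -176.6
12.9 C [ -48.2 -116.8   75. ] F [ 3.2  1.5 -1. ] yaw -176.7
13.07 C [ -50.  -117.3   75. ] F [3.9 2.7 0.5] yaw -176.7
```

```bash

python3 -m creep '[{"wx":0,"wy":0,"wz":0,"tx":0.8,"ty":0,"tz":0,"gripper":-1},{"wx":0,"wy":0,"wz":0,"tx":1.6,"ty":0,"tz":0,"gripper":-1}]' >/dev/null&&python3 st.py &&
python3 -m creep '[{"wx":0,"wy":0,"wz":0,"tx":-8,"ty":0,"tz":0,"gripper":-1},{"wx":0,"wy":0,"wz":0,"tx":-8,"ty":40,"tz":0,"gripper":-1},{"wx":0,"wy":0,"wz":0,"tx":-8,"ty":80,"tz":0,"gripper":-1},{"wx":0,"wy":0,"wz":0,"tx":-8,"ty":120,"tz":0,"gripper":-1},{"wx":0,"wy":0,"wz":0,"tx":-8,"ty":160,"tz":0,"gripper":-1}]' >/dev/null&&
python3 -m creep '[{"wx":0,"wy":0,"wz":0,"tx":0,"ty":40,"tz":0,"gripper":-1},{"wx":0,"wy":0,"wz":0,"tx":0,"ty":70,"tz":0,"gripper":-1},{"wx":0,"wy":0,"wz":0,"tx":0,"ty":75,"tz":0,"gripper":-1},{"wx":0,"wy":0,"wz":0,"tx":1,"ty":75,"tz":0,"gripper":-1},{"wx":0,"wy":0,"wz":0,"tx":3,"ty":75,"tz":0,"gripper":-1}]' >/dev/null&&python3 st.py &&
python3 -m creep '[{"wx":0,"wy":0,"wz":0,"tx":0.8,"ty":0,"tz":0,"gripper":-1},{"wx":0,"wy":0,"wz":0,"tx":1.6,"ty":0,"tz":0,"gripper":-1}]' >/dev/null&&python3 st.py &&
python3 -m creep '[{"wx":0,"wy":0,"wz":0,"tx":0.8,"ty":0,"tz":0,"gripper":-1},{"wx":0,"wy":0,"wz":0,"tx":1.6,"ty":0,"tz":0,"gripper":-1}]' >/dev/null&&python3 st.py &&
python3 -m creep '[{"wx":0,"wy":0,"wz":0,"tx":0.8,"ty":0,"tz":0,"gripper":-1},{"wx":0,"wy":0,"wz":0,"tx":1.6,"ty":0,"tz":0,"gripper":-1}]' >/dev/null&&python3 st.py &&
python3 -m creep '[{"wx":0,"wy":0,"wz":0,"tx":0.8,"ty":0,"tz":0,"gripper":-1},{"wx":0,"wy":0,"wz":0,"tx":1.6,"ty":0,"tz":0,"gripper":-1}]' >/dev/null&&python3 st.py&&
python3 -m creep '[{"wx":0,"wy":0,"wz":0,"tx":0.8,"ty":0,"tz":0,"gripper":-1},{"wx":0,"wy":0,"wz":0,"tx":1.6,"ty":0,"tz":0,"gripper":-1}]' >/dev/null&&python3 st.py
```

```text
13.23 C [ -51.3 -117.5   75. ] F [ 6.1  2.3 -0.8] yaw -176.8
14.07 C [-48.  115.5  74. ] F [-0.7 -1.   0.1] yaw -176.8
14.23 C [-49.4 114.7  74.4] F [ 1.   0.3 -1.2] yaw -177.0
14.4 C [-50.8 115.9  74.6] F [0.1 0.3 0.1] yaw -176.9
14.57 C [-51.2 116.4  75. ] F [ 3.5 -1.1 -1.6] yaw -176.8
14.73 C [-53.1 116.8  75. ] F [ 3.3 -1.3 -0.4] yaw -176.8
14.9 C [-54.9 117.1  74.9] F [ 4.1 -1.7 -0.8] yaw -176.8
```

```bash

python3 -m creep '[{"wx":0,"wy":0,"wz":0,"tx":0.8,"ty":0,"tz":0,"gripper":-1},{"wx":0,"wy":0,"wz":0,"tx":1.6,"ty":0,"tz":0,"gripper":-1}]' >/dev/null&&python3 st.py &&
python3 -m creep '[{"wx":0,"wy":0,"wz":0,"tx":-8,"ty":0,"tz":0,"gripper":-1},{"wx":0,"wy":0,"wz":0,"tx":-8,"ty":-40,"tz":0,"gripper":-1},{"wx":0,"wy":0,"wz":0,"tx":-8,"ty":-80,"tz":0,"gripper":-1},{"wx":0,"wy":0,"wz":0,"tx":-8,"ty":-120,"tz":0,"gripper":-1},{"wx":0,"wy":0,"wz":0,"tx":-8,"ty":-160,"tz":0,"gripper":-1}]' >/dev/null&&
python3 -m creep '[{"wx":0,"wy":0,"wz":0,"tx":0,"ty":-40,"tz":0,"gripper":-1},{"wx":0,"wy":0,"wz":0,"tx":0,"ty":-70,"tz":0,"gripper":-1},{"wx":0,"wy":0,"wz":0,"tx":0,"ty":-75,"tz":0,"gripper":-1},{"wx":0,"wy":0,"wz":0,"tx":1,"ty":-75,"tz":0,"gripper":-1},{"wx":0,"wy":0,"wz":0,"tx":3,"ty":-75,"tz":0,"gripper":-1}]' >/dev/null&&python3 st.py &&
python3 -m creep '[{"wx":0,"wy":0,"wz":0,"tx":0.8,"ty":0,"tz":0,"gripper":-1},{"wx":0,"wy":0,"wz":0,"tx":1.6,"ty":0,"tz":0,"gripper":-1}]' >/dev/null&&python3 st.py &&
python3 -m creep '[{"wx":0,"wy":0,"wz":0,"tx":0.8,"ty":0,"tz":0,"gripper":-1},{"wx":0,"wy":0,"wz":0,"tx":1.6,"ty":0,"tz":0,"gripper":-1}]' >/dev/null&&python3 st.py &&
python3 -m creep '[{"wx":0,"wy":0,"wz":0,"tx":0.8,"ty":0,"tz":0,"gripper":-1},{"wx":0,"wy":0,"wz":0,"tx":1.6,"ty":0,"tz":0,"gripper":-1}]' >/dev/null&&python3 st.py &&
python3 -m creep '[{"wx":0,"wy":0,"wz":0,"tx":0.8,"ty":0,"tz":0,"gripper":-1},{"wx":0,"wy":0,"wz":0,"tx":1.6,"ty":0,"tz":0,"gripper":-1}]' >/dev/null&&python3 st.py&&
python3 -m creep '[{"wx":0,"wy":0,"wz":0,"tx":0.8,"ty":0,"tz":0,"gripper":-1},{"wx":0,"wy":0,"wz":0,"tx":1.6,"ty":0,"tz":0,"gripper":-1}]' >/dev/null&&python3 st.py
```

```text
15.07 C [-56.7 117.3  74.9] F [ 4.4 -1.5  0.6] yaw -176.8
15.9 C [ -52.5 -116.3   73.9] F [ 0.9  0.6 -0.4] yaw -176.7
16.07 C [ -53.1 -115.4   74.4] F [ 3.1  1.1 -1.5] yaw -176.6
16.23 C [ -54.2 -115.9   74.9] F [ 3.3  1.7 -1.1] yaw -176.6
16.4 C [ -56.  -116.8   75. ] F [ 3.2  1.4 -0.5] yaw -176.7
16.57 C [ -57.8 -117.4   74.9] F [2.7 2.8 0.8] yaw -176.7
16.73 C [ -59.  -117.6   75. ] F [ 5.9  2.  -0.2] yaw -176.8
```

```bash

python3 -m creep '[{"wx":0,"wy":0,"wz":0,"tx":-8,"ty":0,"tz":0,"gripper":-1},{"wx":0,"wy":0,"wz":0,"tx":-8,"ty":40,"tz":0,"gripper":-1},{"wx":0,"wy":0,"wz":0,"tx":-8,"ty":80,"tz":0,"gripper":-1},{"wx":0,"wy":0,"wz":0,"tx":-8,"ty":120,"tz":0,"gripper":-1},{"wx":0,"wy":0,"wz":0,"tx":-8,"ty":160,"tz":0,"gripper":-1}]' >/dev/null&&
python3 -m creep '[{"wx":0,"wy":0,"wz":0,"tx":0,"ty":40,"tz":0,"gripper":-1},{"wx":0,"wy":0,"wz":0,"tx":0,"ty":70,"tz":0,"gripper":-1},{"wx":0,"wy":0,"wz":0,"tx":0,"ty":75,"tz":0,"gripper":-1},{"wx":0,"wy":0,"wz":0,"tx":1,"ty":75,"tz":0,"gripper":-1},{"wx":0,"wy":0,"wz":0,"tx":3,"ty":75,"tz":0,"gripper":-1}]' >/dev/null&&python3 st.py &&
python3 -m creep '[{"wx":0,"wy":0,"wz":0,"tx":0.8,"ty":0,"tz":0,"gripper":-1},{"wx":0,"wy":0,"wz":0,"tx":1.6,"ty":0,"tz":0,"gripper":-1}]' >/dev/null&&python3 st.py &&
python3 -m creep '[{"wx":0,"wy":0,"wz":0,"tx":0.8,"ty":0,"tz":0,"gripper":-1},{"wx":0,"wy":0,"wz":0,"tx":1.6,"ty":0,"tz":0,"gripper":-1}]' >/dev/null&&python3 st.py &&
python3 -m creep '[{"wx":0,"wy":0,"wz":0,"tx":0.8,"ty":0,"tz":0,"gripper":-1},{"wx":0,"wy":0,"wz":0,"tx":1.6,"ty":0,"tz":0,"gripper":-1}]' >/dev/null&&python3 st.py &&
python3 -m creep '[{"wx":0,"wy":0,"wz":0,"tx":0.8,"ty":0,"tz":0,"gripper":-1},{"wx":0,"wy":0,"wz":0,"tx":1.6,"ty":0,"tz":0,"gripper":-1}]' >/dev/null&&python3 st.py&&
python3 -m creep '[{"wx":0,"wy":0,"wz":0,"tx":0.8,"ty":0,"tz":0,"gripper":-1},{"wx":0,"wy":0,"wz":0,"tx":1.6,"ty":0,"tz":0,"gripper":-1}]' >/dev/null&&python3 st.py&&
python3 -m creep '[{"wx":0,"wy":0,"wz":0,"tx":0.8,"ty":0,"tz":0,"gripper":-1},{"wx":0,"wy":0,"wz":0,"tx":1.6,"ty":0,"tz":0,"gripper":-1}]' >/dev/null&&python3 st.py
```

```text
17.57 C [-55.7 115.5  73.9] F [-0.5 -1.9  0.3] yaw -176.8
17.73 C [-57.  114.7  74.3] F [0.5 1.  0.8] yaw -177.0
17.9 C [-58.4 116.   74.6] F [-0.7  0.4  0.6] yaw -176.9
18.07 C [-58.9 116.5  74.9] F [ 2.5 -0.3 -1.7] yaw -176.8
18.23 C [-60.7 116.8  74.9] F [ 3.5 -0.8 -0.2] yaw -176.8
18.4 C [-62.5 117.1  74.9] F [ 3.2 -1.2 -0.3] yaw -176.8
18.57 C [-64.3 117.3  74.9] F [ 3.3 -1.9  0.1] yaw -176.8
```

```bash

python3 -m creep '[{"wx":0,"wy":0,"wz":0,"tx":-8,"ty":0,"tz":0,"gripper":-1},{"wx":0,"wy":0,"wz":0,"tx":-8,"ty":-40,"tz":0,"gripper":-1},{"wx":0,"wy":0,"wz":0,"tx":-8,"ty":-80,"tz":0,"gripper":-1},{"wx":0,"wy":0,"wz":0,"tx":-8,"ty":-120,"tz":0,"gripper":-1},{"wx":0,"wy":0,"wz":0,"tx":-8,"ty":-160,"tz":0,"gripper":-1}]' >/dev/null&&
python3 -m creep '[{"wx":0,"wy":0,"wz":0,"tx":0,"ty":-40,"tz":0,"gripper":-1},{"wx":0,"wy":0,"wz":0,"tx":0,"ty":-70,"tz":0,"gripper":-1},{"wx":0,"wy":0,"wz":0,"tx":0,"ty":-75,"tz":0,"gripper":-1},{"wx":0,"wy":0,"wz":0,"tx":1,"ty":-75,"tz":0,"gripper":-1},{"wx":0,"wy":0,"wz":0,"tx":3,"ty":-75,"tz":0,"gripper":-1}]' >/dev/null&&python3 st.py &&
python3 -m creep '[{"wx":0,"wy":0,"wz":0,"tx":0.8,"ty":0,"tz":0,"gripper":-1},{"wx":0,"wy":0,"wz":0,"tx":1.6,"ty":0,"tz":0,"gripper":-1}]' >/dev/null&&python3 st.py &&
python3 -m creep '[{"wx":0,"wy":0,"wz":0,"tx":0.8,"ty":0,"tz":0,"gripper":-1},{"wx":0,"wy":0,"wz":0,"tx":1.6,"ty":0,"tz":0,"gripper":-1}]' >/dev/null&&python3 st.py &&
python3 -m creep '[{"wx":0,"wy":0,"wz":0,"tx":0.8,"ty":0,"tz":0,"gripper":-1},{"wx":0,"wy":0,"wz":0,"tx":1.6,"ty":0,"tz":0,"gripper":-1}]' >/dev/null&&python3 st.py &&
python3 -m creep '[{"wx":0,"wy":0,"wz":0,"tx":0.8,"ty":0,"tz":0,"gripper":-1},{"wx":0,"wy":0,"wz":0,"tx":1.6,"ty":0,"tz":0,"gripper":-1}]' >/dev/null&&python3 st.py&&
python3 -m creep '[{"wx":0,"wy":0,"wz":0,"tx":0.8,"ty":0,"tz":0,"gripper":-1},{"wx":0,"wy":0,"wz":0,"tx":1.6,"ty":0,"tz":0,"gripper":-1}]' >/dev/null&&python3 st.py
```

```text
19.4 C [ -60.1 -116.4   74. ] F [0.8 0.9 0.5] yaw -176.8
19.57 C [ -60.8 -115.4   74.4] F [2.1 0.9 0.5] yaw -176.6
19.73 C [ -61.8 -116.    74.9] F [2.8 1.4 0.1] yaw -176.6
19.9 C [ -63.6 -116.9   74.9] F [ 3.2  1.4 -0.7] yaw -176.7
20.07 C [ -65.4 -117.4   74.9] F [ 3.9  1.8 -0.3] yaw -176.7
20.23 C [ -66.5 -117.5   75. ] F [ 4.7  3.4 -0.6] yaw -176.8
```

```bash

python3 -m creep '[{"wx":0,"wy":0,"wz":0,"tx":-8,"ty":0,"tz":0,"gripper":-1},{"wx":0,"wy":0,"wz":0,"tx":-8,"ty":40,"tz":0,"gripper":-1},{"wx":0,"wy":0,"wz":0,"tx":-8,"ty":80,"tz":0,"gripper":-1},{"wx":0,"wy":0,"wz":0,"tx":-8,"ty":120,"tz":0,"gripper":-1},{"wx":0,"wy":0,"wz":0,"tx":-8,"ty":160,"tz":0,"gripper":-1}]' >/dev/null&&
python3 -m creep '[{"wx":0,"wy":0,"wz":0,"tx":0,"ty":40,"tz":0,"gripper":-1},{"wx":0,"wy":0,"wz":0,"tx":0,"ty":70,"tz":0,"gripper":-1},{"wx":0,"wy":0,"wz":0,"tx":0,"ty":75,"tz":0,"gripper":-1},{"wx":0,"wy":0,"wz":0,"tx":1,"ty":75,"tz":0,"gripper":-1},{"wx":0,"wy":0,"wz":0,"tx":4,"ty":75,"tz":0,"gripper":-1}]' >/dev/null&&python3 st.py &&
python3 -m creep '[{"wx":0,"wy":0,"wz":0,"tx":1,"ty":0,"tz":0,"gripper":-1},{"wx":0,"wy":0,"wz":0,"tx":1.8,"ty":0,"tz":0,"gripper":-1}]' >/dev/null&&python3 st.py &&
python3 -m creep '[{"wx":0,"wy":0,"wz":0,"tx":0.8,"ty":0,"tz":0,"gripper":-1},{"wx":0,"wy":0,"wz":0,"tx":1.6,"ty":0,"tz":0,"gripper":-1}]' >/dev/null&&python3 st.py &&
python3 -m creep '[{"wx":0,"wy":0,"wz":0,"tx":0.8,"ty":0,"tz":0,"gripper":-1},{"wx":0,"wy":0,"wz":0,"tx":1.6,"ty":0,"tz":0,"gripper":-1}]' >/dev/null&&python3 st.py &&
python3 -m creep '[{"wx":0,"wy":0,"wz":0,"tx":0.8,"ty":0,"tz":0,"gripper":-1},{"wx":0,"wy":0,"wz":0,"tx":1.6,"ty":0,"tz":0,"gripper":-1}]' >/dev/null&&python3 st.py&&
python3 -m creep '[{"wx":0,"wy":0,"wz":0,"tx":0.8,"ty":0,"tz":0,"gripper":-1},{"wx":0,"wy":0,"wz":0,"tx":1.6,"ty":0,"tz":0,"gripper":-1}]' >/dev/null&&python3 st.py&&
python3 -m creep '[{"wx":0,"wy":0,"wz":0,"tx":-8,"ty":0,"tz":0,"gripper":-1},{"wx":0,"wy":0,"wz":0,"tx":-8,"ty":-40,"tz":0,"gripper":-1},{"wx":0,"wy":0,"wz":0,"tx":-8,"ty":-80,"tz":0,"gripper":-1},{"wx":0,"wy":0,"wz":0,"tx":-8,"ty":-120,"tz":0,"gripper":-1},{"wx":0,"wy":0,"wz":0,"tx":-8,"ty":-160,"tz":0,"gripper":-1}]' >/dev/null&&
python3 -m creep '[{"wx":0,"wy":0,"wz":0,"tx":0,"ty":-40,"tz":0,"gripper":-1},{"wx":0,"wy":0,"wz":0,"tx":0,"ty":-70,"tz":0,"gripper":-1},{"wx":0,"wy":0,"wz":0,"tx":0,"ty":-75,"tz":0,"gripper":-1},{"wx":0,"wy":0,"wz":0,"tx":1,"ty":-75,"tz":0,"gripper":-1},{"wx":0,"wy":0,"wz":0,"tx":3,"ty":-75,"tz":0,"gripper":-1}]' >/dev/null&&python3 st.py &&
python3 -m creep '[{"wx":0,"wy":0,"wz":0,"tx":0.8,"ty":0,"tz":0,"gripper":-1},{"wx":0,"wy":0,"wz":0,"tx":1.6,"ty":0,"tz":0,"gripper":-1}]' >/dev/null&&python3 st.py &&
python3 -m creep '[{"wx":0,"wy":0,"wz":0,"tx":0.8,"ty":0,"tz":0,"gripper":-1},{"wx":0,"wy":0,"wz":0,"tx":1.6,"ty":0,"tz":0,"gripper":-1}]' >/dev/null&&python3 st.py &&
python3 -m creep '[{"wx":0,"wy":0,"wz":0,"tx":0.8,"ty":0,"tz":0,"gripper":-1},{"wx":0,"wy":0,"wz":0,"tx":1.6,"ty":0,"tz":0,"gripper":-1}]' >/dev/null&&python3 st.py &&
python3 -m creep '[{"wx":0,"wy":0,"wz":0,"tx":0.8,"ty":0,"tz":0,"gripper":-1},{"wx":0,"wy":0,"wz":0,"tx":1.6,"ty":0,"tz":0,"gripper":-1}]' >/dev/null&&python3 st.py
```

```text
21.07 C [-64.2 115.5  74. ] F [-1.2 -1.6  0.7] yaw -176.8
21.23 C [-65.9 114.8  74.3] F [-0.1  0.2  0.4] yaw -176.9
21.4 C [-66.2 115.7  74.8] F [ 2.8 -1.   0.4] yaw -176.9
21.57 C [-67.6 116.3  75.1] F [ 3.6 -1.8 -1. ] yaw -176.8
21.73 C [-69.5 116.8  75. ] F [ 3.5 -1.2  0.2] yaw -176.8
21.9 C [-71.3 117.2  75. ] F [ 5.3 -1.6  1.6] yaw -176.8
22.73 C [ -67.3 -116.3   73.9] F [-0.1 -0.6 -1.4] yaw -176.7
22.9 C [ -68.2 -115.4   74.3] F [ 1.1  1.4 -0.5] yaw -176.6
23.07 C [ -68.9 -116.1   74.9] F [ 2.3  1.8 -1.1] yaw -176.6
23.23 C [ -70.7 -116.9   75. ] F [3.1 0.6 0.3] yaw -176.7
23.4 C [ -72.5 -117.4   75. ] F [ 3.5  2.1 -0.7] yaw -176.7
```

```bash

python3 -m creep '[{"wx":0,"wy":0,"wz":0,"tx":0.8,"ty":0,"tz":0,"gripper":-1},{"wx":0,"wy":0,"wz":0,"tx":1.6,"ty":0,"tz":0,"gripper":-1}]' >/dev/null&&python3 st.py &&
python3 -m creep '[{"wx":0,"wy":0,"wz":0,"tx":-8,"ty":0,"tz":0,"gripper":-1},{"wx":0,"wy":0,"wz":0,"tx":-8,"ty":40,"tz":0,"gripper":-1},{"wx":0,"wy":0,"wz":0,"tx":-8,"ty":80,"tz":0,"gripper":-1},{"wx":0,"wy":0,"wz":0,"tx":-8,"ty":120,"tz":0,"gripper":-1},{"wx":0,"wy":0,"wz":0,"tx":-8,"ty":160,"tz":0,"gripper":-1}]' >/dev/null&&
python3 -m creep '[{"wx":0,"wy":0,"wz":0,"tx":0,"ty":40,"tz":0,"gripper":-1},{"wx":0,"wy":0,"wz":0,"tx":0,"ty":70,"tz":0,"gripper":-1},{"wx":0,"wy":0,"wz":0,"tx":0,"ty":75,"tz":0,"gripper":-1},{"wx":0,"wy":0,"wz":0,"tx":1,"ty":75,"tz":0,"gripper":-1},{"wx":0,"wy":0,"wz":0,"tx":4,"ty":75,"tz":0,"gripper":-1}]' >/dev/null&&python3 st.py &&
python3 -m creep '[{"wx":0,"wy":0,"wz":0,"tx":1,"ty":0,"tz":0,"gripper":-1},{"wx":0,"wy":0,"wz":0,"tx":1.8,"ty":0,"tz":0,"gripper":-1}]' >/dev/null&&python3 st.py &&
python3 -m creep '[{"wx":0,"wy":0,"wz":0,"tx":0.8,"ty":0,"tz":0,"gripper":-1},{"wx":0,"wy":0,"wz":0,"tx":1.6,"ty":0,"tz":0,"gripper":-1}]' >/dev/null&&python3 st.py &&
python3 -m creep '[{"wx":0,"wy":0,"wz":0,"tx":0.8,"ty":0,"tz":0,"gripper":-1},{"wx":0,"wy":0,"wz":0,"tx":1.6,"ty":0,"tz":0,"gripper":-1}]' >/dev/null&&python3 st.py &&
python3 -m creep '[{"wx":0,"wy":0,"wz":0,"tx":0.8,"ty":0,"tz":0,"gripper":-1},{"wx":0,"wy":0,"wz":0,"tx":1.6,"ty":0,"tz":0,"gripper":-1}]' >/dev/null&&python3 st.py&&
python3 -m creep '[{"wx":0,"wy":0,"wz":0,"tx":0.8,"ty":0,"tz":0,"gripper":-1},{"wx":0,"wy":0,"wz":0,"tx":1.6,"ty":0,"tz":0,"gripper":-1}]' >/dev/null&&python3 st.py&&
python3 -m creep '[{"wx":0,"wy":0,"wz":0,"tx":-8,"ty":0,"tz":0,"gripper":-1},{"wx":0,"wy":0,"wz":0,"tx":-8,"ty":-40,"tz":0,"gripper":-1},{"wx":0,"wy":0,"wz":0,"tx":-8,"ty":-80,"tz":0,"gripper":-1},{"wx":0,"wy":0,"wz":0,"tx":-8,"ty":-120,"tz":0,"gripper":-1},{"wx":0,"wy":0,"wz":0,"tx":-8,"ty":-160,"tz":0,"gripper":-1}]' >/dev/null&&
python3 -m creep '[{"wx":0,"wy":0,"wz":0,"tx":0,"ty":-40,"tz":0,"gripper":-1},{"wx":0,"wy":0,"wz":0,"tx":0,"ty":-70,"tz":0,"gripper":-1},{"wx":0,"wy":0,"wz":0,"tx":0,"ty":-75,"tz":0,"gripper":-1},{"wx":0,"wy":0,"wz":0,"tx":1,"ty":-75,"tz":0,"gripper":-1},{"wx":0,"wy":0,"wz":0,"tx":3,"ty":-75,"tz":0,"gripper":-1}]' >/dev/null&&python3 st.py &&
python3 -m creep '[{"wx":0,"wy":0,"wz":0,"tx":0.8,"ty":0,"tz":0,"gripper":-1},{"wx":0,"wy":0,"wz":0,"tx":1.6,"ty":0,"tz":0,"gripper":-1}]' >/dev/null&&python3 st.py &&
python3 -m creep '[{"wx":0,"wy":0,"wz":0,"tx":0.8,"ty":0,"tz":0,"gripper":-1},{"wx":0,"wy":0,"wz":0,"tx":1.6,"ty":0,"tz":0,"gripper":-1}]' >/dev/null&&python3 st.py &&
python3 -m creep '[{"wx":0,"wy":0,"wz":0,"tx":0.8,"ty":0,"tz":0,"gripper":-1},{"wx":0,"wy":0,"wz":0,"tx":1.6,"ty":0,"tz":0,"gripper":-1}]' >/dev/null&&python3 st.py
```

```text
23.57 C [ -73.9 -117.7   75. ] F [ 6.4  2.2 -0.6] yaw -176.8
24.4 C [-71.4 115.5  73.9] F [ 0.4 -1.   1.1] yaw -176.8
24.57 C [-73.  114.8  74.3] F [ 1.  -0.4 -0.4] yaw -176.9
24.73 C [-73.3 115.6  74.9] F [ 2.8 -1.7 -1.7] yaw -176.9
24.9 C [-74.9 116.4  75. ] F [ 4.1 -1.1  0.8] yaw -176.8
25.07 C [-76.8 116.9  75. ] F [ 4.9 -1.6  0.9] yaw -176.8
25.23 C [-78.5 117.2  75. ] F [ 4.5 -2.2  1.3] yaw -176.8
26.07 C [ -74.6 -116.3   73.9] F [0.4 0.5 0.5] yaw -176.7
26.23 C [ -75.6 -115.4   74.3] F [ 1.3  0.9 -0.6] yaw -176.6
26.4 C [ -76.  -116.2   74.9] F [ 3.2  0.9 -0.7] yaw -176.6
26.57 C [ -77.9 -116.9   75. ] F [ 3.8  1.2 -0.5] yaw -176.7
```

```bash

python3 -m creep '[{"wx":0,"wy":0,"wz":0,"tx":0.7,"ty":0,"tz":0,"gripper":-1},{"wx":0,"wy":0,"wz":0,"tx":1.4,"ty":0,"tz":0,"gripper":-1}]' >/dev/null&&python3 st.py &&
python3 -m creep '[{"wx":0,"wy":0,"wz":0,"tx":0.7,"ty":0,"tz":0,"gripper":-1},{"wx":0,"wy":0,"wz":0,"tx":1.4,"ty":0,"tz":0,"gripper":-1}]' >/dev/null&&python3 st.py &&
python3 -m creep '[{"wx":0,"wy":0,"wz":0,"tx":-8,"ty":0,"tz":0,"gripper":-1},{"wx":0,"wy":0,"wz":0,"tx":-8,"ty":40,"tz":0,"gripper":-1},{"wx":0,"wy":0,"wz":0,"tx":-8,"ty":80,"tz":0,"gripper":-1},{"wx":0,"wy":0,"wz":0,"tx":-8,"ty":120,"tz":0,"gripper":-1},{"wx":0,"wy":0,"wz":0,"tx":-8,"ty":160,"tz":0,"gripper":-1}]' >/dev/null&&
python3 -m creep '[{"wx":0,"wy":0,"wz":0,"tx":0,"ty":40,"tz":0,"gripper":-1},{"wx":0,"wy":0,"wz":0,"tx":0,"ty":70,"tz":0,"gripper":-1},{"wx":0,"wy":0,"wz":0,"tx":0,"ty":75,"tz":0,"gripper":-1},{"wx":0,"wy":0,"wz":0,"tx":1,"ty":75,"tz":0,"gripper":-1},{"wx":0,"wy":0,"wz":0,"tx":4,"ty":75,"tz":0,"gripper":-1}]' >/dev/null&&python3 st.py &&
python3 -m creep '[{"wx":0,"wy":0,"wz":0,"tx":1,"ty":0,"tz":0,"gripper":-1},{"wx":0,"wy":0,"wz":0,"tx":1.8,"ty":0,"tz":0,"gripper":-1}]' >/dev/null&&python3 st.py &&
python3 -m creep '[{"wx":0,"wy":0,"wz":0,"tx":0.7,"ty":0,"tz":0,"gripper":-1},{"wx":0,"wy":0,"wz":0,"tx":1.4,"ty":0,"tz":0,"gripper":-1}]' >/dev/null&&python3 st.py &&
python3 -m creep '[{"wx":0,"wy":0,"wz":0,"tx":0.7,"ty":0,"tz":0,"gripper":-1},{"wx":0,"wy":0,"wz":0,"tx":1.4,"ty":0,"tz":0,"gripper":-1}]' >/dev/null&&python3 st.py 
```

```text
26.73 C [ -79.5 -117.4   75. ] F [3.8 2.1 0.5] yaw -176.7
26.9 C [ -81.  -117.7   75. ] F [4.3 2.4 0.7] yaw -176.8
27.73 C [-78.2 115.5  73.9] F [-0.2 -1.  -0.4] yaw -176.8
27.9 C [-79.9 114.9  74.3] F [-0.4 -0.5  0.1] yaw -176.9
28.07 C [-80.1 115.7  74.8] F [ 3.5 -0.9 -0.7] yaw -176.9
28.23 C [-81.3 116.4  75. ] F [ 2.8 -1.7 -1.5] yaw -176.8
```

```bash

python3 -m creep '[{"wx":0,"wy":0,"wz":0,"tx":0.5,"ty":0,"tz":0,"gripper":-1},{"wx":0,"wy":0,"wz":0,"tx":1,"ty":0,"tz":0,"gripper":-1}]' >/dev/null&&python3 st.py &&
python3 -m creep '[{"wx":0,"wy":0,"wz":0,"tx":0.5,"ty":0,"tz":0,"gripper":-1},{"wx":0,"wy":0,"wz":0,"tx":1,"ty":0,"tz":0,"gripper":-1}]' >/dev/null&&python3 st.py &&
python3 -m creep '[{"wx":0,"wy":0,"wz":0,"tx":0.5,"ty":0,"tz":0,"gripper":-1},{"wx":0,"wy":0,"wz":0,"tx":1,"ty":0,"tz":0,"gripper":-1}]' >/dev/null&&python3 st.py &&
python3 -m creep '[{"wx":0,"wy":0,"wz":0,"tx":-8,"ty":0,"tz":0,"gripper":-1},{"wx":0,"wy":0,"wz":0,"tx":-8,"ty":-40,"tz":0,"gripper":-1},{"wx":0,"wy":0,"wz":0,"tx":-8,"ty":-80,"tz":0,"gripper":-1},{"wx":0,"wy":0,"wz":0,"tx":-8,"ty":-120,"tz":0,"gripper":-1},{"wx":0,"wy":0,"wz":0,"tx":-8,"ty":-160,"tz":0,"gripper":-1}]' >/dev/null&&
python3 -m creep '[{"wx":0,"wy":0,"wz":0,"tx":0,"ty":-40,"tz":0,"gripper":-1},{"wx":0,"wy":0,"wz":0,"tx":0,"ty":-70,"tz":0,"gripper":-1},{"wx":0,"wy":0,"wz":0,"tx":0,"ty":-75,"tz":0,"gripper":-1},{"wx":0,"wy":0,"wz":0,"tx":1,"ty":-75,"tz":0,"gripper":-1},{"wx":0,"wy":0,"wz":0,"tx":3,"ty":-75,"tz":0,"gripper":-1}]' >/dev/null&&python3 st.py &&
python3 -m creep '[{"wx":0,"wy":0,"wz":0,"tx":0.6,"ty":0,"tz":0,"gripper":-1},{"wx":0,"wy":0,"wz":0,"tx":1.2,"ty":0,"tz":0,"gripper":-1}]' >/dev/null&&python3 st.py &&
python3 -m creep '[{"wx":0,"wy":0,"wz":0,"tx":0.6,"ty":0,"tz":0,"gripper":-1},{"wx":0,"wy":0,"wz":0,"tx":1.2,"ty":0,"tz":0,"gripper":-1}]' >/dev/null&&python3 st.py &&
python3 -m creep '[{"wx":0,"wy":0,"wz":0,"tx":0.6,"ty":0,"tz":0,"gripper":-1},{"wx":0,"wy":0,"wz":0,"tx":1.2,"ty":0,"tz":0,"gripper":-1}]' >/dev/null&&python3 st.py
```

```text
28.4 C [-82.5 116.8  75. ] F [ 4.6 -2.2  0.9] yaw -176.8
28.57 C [-83.6 117.1  75. ] F [ 3.2 -1.4  1.7] yaw -176.8
28.73 C [-84.7 117.3  75. ] F [ 6.3 -2.5  0.6] yaw -176.8
29.57 C [ -80.9 -116.3   73.8] F [ 0.2  0.5 -1.2] yaw -176.7
29.73 C [ -81.7 -115.5   74.2] F [0.1 0.4 0.3] yaw -176.6
29.9 C [ -82.4 -116.6   74.6] F [ 1.7  0.9 -0.8] yaw -176.7
30.07 C [ -82.7 -117.    74.9] F [ 3.2  1.2 -1.5] yaw -176.7
```

Continue the right end toward the stop in ~1 mm steps.

```bash

python3 -m creep '[{"wx":0,"wy":0,"wz":0,"tx":0.5,"ty":0,"tz":0,"gripper":-1},{"wx":0,"wy":0,"wz":0,"tx":1,"ty":0,"tz":0,"gripper":-1}]' >/dev/null&&python3 st.py &&
python3 -m creep '[{"wx":0,"wy":0,"wz":0,"tx":0.5,"ty":0,"tz":0,"gripper":-1},{"wx":0,"wy":0,"wz":0,"tx":1,"ty":0,"tz":0,"gripper":-1}]' >/dev/null&&python3 st.py &&
python3 -m creep '[{"wx":0,"wy":0,"wz":0,"tx":0.5,"ty":0,"tz":0,"gripper":-1},{"wx":0,"wy":0,"wz":0,"tx":1,"ty":0,"tz":0,"gripper":-1}]' >/dev/null&&python3 st.py &&
python3 -m creep '[{"wx":0,"wy":0,"wz":0,"tx":0.5,"ty":0,"tz":0,"gripper":-1},{"wx":0,"wy":0,"wz":0,"tx":1,"ty":0,"tz":0,"gripper":-1}]' >/dev/null&&python3 st.py
```

```text
30.23 C [ -83.9 -117.3   74.9] F [ 4.   1.4 -0.9] yaw -176.7
30.4 C [ -84.9 -117.5   75. ] F [ 6.3  2.4 -0.4] yaw -176.8
30.57 C [ -85.  -117.5   75. ] F [ 7.5  1.3 -3.8] yaw -176.7
```

```bash

python3 -m creep '[{"wx":0,"wy":0,"wz":0,"tx":-8,"ty":0,"tz":0,"gripper":-1},{"wx":0,"wy":0,"wz":0,"tx":-8,"ty":40,"tz":0,"gripper":-1},{"wx":0,"wy":0,"wz":0,"tx":-8,"ty":80,"tz":0,"gripper":-1},{"wx":0,"wy":0,"wz":0,"tx":-8,"ty":120,"tz":0,"gripper":-1},{"wx":0,"wy":0,"wz":0,"tx":-8,"ty":160,"tz":0,"gripper":-1}]' >/dev/null&&
python3 -m creep '[{"wx":0,"wy":0,"wz":0,"tx":0,"ty":40,"tz":0,"gripper":-1},{"wx":0,"wy":0,"wz":0,"tx":0,"ty":70,"tz":0,"gripper":-1},{"wx":0,"wy":0,"wz":0,"tx":0,"ty":75,"tz":0,"gripper":-1},{"wx":0,"wy":0,"wz":0,"tx":1,"ty":75,"tz":0,"gripper":-1},{"wx":0,"wy":0,"wz":0,"tx":3,"ty":75,"tz":0,"gripper":-1}]' >/dev/null&&python3 st.py &&
python3 -m creep '[{"wx":0,"wy":0,"wz":0,"tx":0.5,"ty":0,"tz":0,"gripper":-1},{"wx":0,"wy":0,"wz":0,"tx":1,"ty":0,"tz":0,"gripper":-1}]' >/dev/null&&python3 st.py &&
python3 -m creep '[{"wx":0,"wy":0,"wz":0,"tx":0.5,"ty":0,"tz":0,"gripper":-1},{"wx":0,"wy":0,"wz":0,"tx":1,"ty":0,"tz":0,"gripper":-1}]' >/dev/null&&python3 st.py &&
python3 -m creep '[{"wx":0,"wy":0,"wz":0,"tx":0.5,"ty":0,"tz":0,"gripper":-1},{"wx":0,"wy":0,"wz":0,"tx":1,"ty":0,"tz":0,"gripper":-1}]' >/dev/null&&python3 st.py &&
python3 -m creep '[{"wx":0,"wy":0,"wz":0,"tx":0.5,"ty":0,"tz":0,"gripper":-1},{"wx":0,"wy":0,"wz":0,"tx":1,"ty":0,"tz":0,"gripper":-1}]' >/dev/null&&python3 st.py
```

```text
31.4 C [-82.4 115.7  74. ] F [-0.6 -0.8  0.4] yaw -176.8
31.57 C [-83.2 114.9  74.3] F [-0.2  1.1 -0.2] yaw -176.9
31.73 C [-83.9 116.   74.6] F [ 0.1 -0.  -0.3] yaw -176.9
31.9 C [-84.9 116.9  74.7] F [ 2.2 -1.3  0.3] yaw -176.8
32.07 C [-84.9 117.   74.9] F [ 3.9 -0.6 -1.8] yaw -176.8
```

```bash

python3 -m creep '[{"wx":0,"wy":0,"wz":0,"tx":0.4,"ty":0,"tz":0,"gripper":-1},{"wx":0,"wy":0,"wz":0,"tx":0.8,"ty":0,"tz":0,"gripper":-1}]' >/dev/null&&python3 st.py &&
python3 -m creep '[{"wx":0,"wy":0,"wz":0,"tx":0.4,"ty":0,"tz":0,"gripper":-1},{"wx":0,"wy":0,"wz":0,"tx":0.8,"ty":0,"tz":0,"gripper":-1}]' >/dev/null&&python3 st.py &&
python3 -m creep '[{"wx":0,"wy":0,"wz":0,"tx":0.4,"ty":0,"tz":0,"gripper":-1},{"wx":0,"wy":0,"wz":0,"tx":0.8,"ty":0,"tz":0,"gripper":-1}]' >/dev/null&&python3 st.py
```

```text
32.23 C [-85. 117.  75.] F [ 6.  -0.6 -3.2] yaw -176.8
32.4 C [-85.  117.1  75.2] F [ 8.9  0.3 -4.1] yaw -176.8
```

```bash

python3 -m creep '[{"wx":0,"wy":0,"wz":0,"tx":-8,"ty":0,"tz":0,"gripper":-1},{"wx":0,"wy":0,"wz":0,"tx":-8,"ty":0,"tz":-30,"gripper":-1},{"wx":0,"wy":0,"wz":0,"tx":-12,"ty":-5,"tz":-60,"gripper":-1},{"wx":0,"wy":0,"wz":0,"tx":-36,"ty":-33,"tz":-62,"gripper":-1},{"wx":0,"wy":0,"wz":0,"tx":-62,"ty":-60,"tz":-62,"gripper":-1}]' >/dev/null&&python3 st.py &&
python3 -m creep '[{"wx":0,"wy":0,"wz":0,"tx":-25,"ty":-28,"tz":0,"gripper":-1},{"wx":0,"wy":0,"wz":0,"tx":-45,"ty":-48,"tz":0,"gripper":-1},{"wx":0,"wy":0,"wz":0,"tx":-55,"ty":-56,"tz":0,"gripper":-1},{"wx":0,"wy":0,"wz":0,"tx":-55,"ty":-56,"tz":0,"gripper":-1},{"wx":0,"wy":0,"wz":0,"tx":-55,"ty":-56,"tz":0,"gripper":-1}]' >/dev/null&&python3 st.py
python3 - <<'E'
from h import *
p,d=optics.read_camera("side"); cv2.imwrite("pics/side2.png",cv2.resize(p[150:330,200:460,::-1],None,fx=3,fy=3))
for q in("pull_left","pull_right","lock_top"):
  r=nets.place_of(q,"side"); print(q,[((RC.inv().apply(np.array(x["point"])-C0)*1e3).round(1),round(x["confidence"],2)) for x in r][:2])
go(34,0.5,112)
E
```

```text
32.82 C [-24.5  59.1 139.1] F [ 1.7 -0.1 -0.9] yaw -176.5
33.23 C [ 28.7   2.1 135.8] F [ 1.2  0.9 -0.2] yaw -176.8
pull_left [(array([-94.4, 115.3,  68.6]), 0.98)]
pull_right [(array([ -98.5, -113.7,   76. ]), 0.71)]
lock_top [(array([ 35. ,  -0.2, 108. ]), 0.61)]
t 33.4333 shift [-5.5 -2.9 24.4] turn [ 0.1 -0.1  0.2]
in case [ 28.5   3.4 136.4] F case [0.57 0.6  0.16]
```

View pics/side2.png

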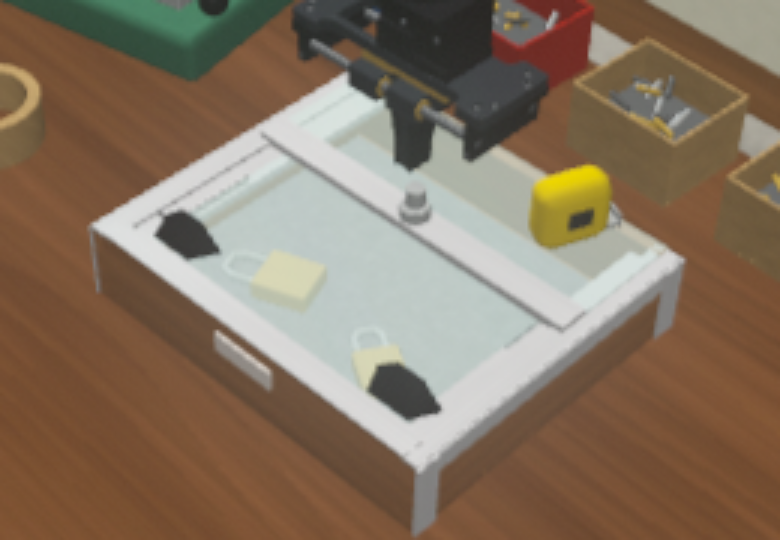

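The pane's front edge now meets the front wall. The pulls are at (187,235) and (403,388) in the crop, and the fingers hang over the lock at (415,190).

```bash
sed 's/7.5/13/' st.py > st2.py
python3 -m creep '[{"wx":0,"wy":0,"wz":0,"tx":-5.5,"ty":-2,"tz":6,"gripper":-1},{"wx":0,"wy":0,"wz":0,"tx":-5.5,"ty":-2,"tz":12,"gripper":-1},{"wx":0,"wy":0,"wz":0,"tx":-5.5,"ty":-2,"tz":18,"gripper":-1},{"wx":0,"wy":0,"wz":0,"tx":-5.5,"ty":-2,"tz":22,"gripper":-1},{"wx":0,"wy":0,"wz":0,"tx":-5.5,"ty":-2,"tz":22,"gripper":-1}]' >/dev/null&&python3 st.py &&
python3 -m creep '[{"wx":0,"wy":0,"wz":0,"tx":0,"ty":0,"tz":1,"gripper":-1},{"wx":0,"wy":0,"wz":0,"tx":0,"ty":0,"tz":2,"gripper":-1},{"wx":0,"wy":0,"wz":0,"tx":0,"ty":0,"tz":3,"gripper":-1},{"wx":0,"wy":0,"wz":0,"tx":0,"ty":0,"tz":4,"gripper":-1}]' >/dev/null&&python3 st2.py &&
python3 -m creep '[{"wx":0,"wy":0,"wz":0,"tx":0,"ty":0,"tz":1,"gripper":-1},{"wx":0,"wy":0,"wz":0,"tx":0,"ty":0,"tz":2,"gripper":-1},{"wx":0,"wy":0,"wz":0,"tx":0,"ty":0,"tz":3,"gripper":-1}]' >/dev/null&&python3 st2.py
```

```text
33.85 C [ 33.9  -0.6 112.9] F [-0.5  0.1  0.5] yaw -176.8
34.18 C [ 35.2  -0.7 110.7] F [ 0.1  0.3 -0.3] yaw -176.8
34.43 C [ 35.1  -0.7 107.7] F [-1.2  0.3  3.6] yaw -176.8
```

Contact at about 108. Press on in small steps.

```bash

python3 -m creep '[{"wx":0,"wy":0,"wz":0,"tx":0,"ty":0,"tz":1,"gripper":-1},{"wx":0,"wy":0,"wz":0,"tx":0,"ty":0,"tz":2,"gripper":-1},{"wx":0,"wy":0,"wz":0,"tx":0,"ty":0,"tz":3,"gripper":-1}]' >/dev/null&&python3 st2.py &&
python3 -m creep '[{"wx":0,"wy":0,"wz":0,"tx":0,"ty":0,"tz":1,"gripper":-1},{"wx":0,"wy":0,"wz":0,"tx":0,"ty":0,"tz":2,"gripper":-1}]' >/dev/null&&python3 st2.py &&
python3 -m creep '[{"wx":0,"wy":0,"wz":0,"tx":0,"ty":0,"tz":1,"gripper":-1},{"wx":0,"wy":0,"wz":0,"tx":0,"ty":0,"tz":2,"gripper":-1}]' >/dev/null&&python3 st2.py &&
python3 -m creep '[{"wx":0,"wy":0,"wz":0,"tx":0,"ty":0,"tz":1,"gripper":-1},{"wx":0,"wy":0,"wz":0,"tx":0,"ty":0,"tz":2,"gripper":-1}]' >/dev/null&&python3 st2.py &&
python3 -m creep '[{"wx":0,"wy":0,"wz":0,"tx":0,"ty":0,"tz":1,"gripper":-1},{"wx":0,"wy":0,"wz":0,"tx":0,"ty":0,"tz":2,"gripper":-1}]' >/dev/null&&python3 st2.py &&
python3 -m creep '[{"wx":0,"wy":0,"wz":0,"tx":0,"ty":0,"tz":1,"gripper":-1},{"wx":0,"wy":0,"wz":0,"tx":0,"ty":0,"tz":2,"gripper":-1}]' >/dev/null&&python3 st2.py
```

```text
34.68 C [ 35.1  -0.7 104.9] F [-1.9  0.6  2.6] yaw -176.8
34.85 C [ 35.1  -0.7 102.7] F [-1.7  0.2  4.4] yaw -176.8
35.02 C [ 35.1  -0.7 100.6] F [-1.7  0.9  4.3] yaw -176.8
35.18 C [35.1 -0.7 98.5] F [-0.6  0.   3.6] yaw -176.8
35.35 C [35.1 -0.8 96.5] F [-0.5  0.3  4.3] yaw -176.8
35.52 C [35.2 -0.7 96.2] F [-5.9  0.2 17.2] yaw -176.8
```

Bottomed out at z≈96 mm, so I'll retreat and check.

```bash

python3 -m creep '[{"wx":0,"wy":0,"wz":0,"tx":0,"ty":0,"tz":-10,"gripper":-1},{"wx":0,"wy":0,"wz":0,"tx":0,"ty":0,"tz":-40,"gripper":-1},{"wx":0,"wy":0,"wz":0,"tx":0,"ty":0,"tz":-80,"gripper":-1},{"wx":0,"wy":0,"wz":0,"tx":0,"ty":0,"tz":-110,"gripper":-1},{"wx":0,"wy":0,"wz":0,"tx":0,"ty":0,"tz":-120,"gripper":-1}]' >/dev/null
python3 -m creep '[{"wx":0,"wy":0,"wz":0,"tx":0,"ty":35,"tz":0,"gripper":-1},{"wx":0,"wy":0,"wz":0,"tx":0,"ty":70,"tz":0,"gripper":-1},{"wx":0,"wy":0,"wz":0,"tx":0,"ty":105,"tz":0,"gripper":-1},{"wx":0,"wy":0,"wz":0,"tx":0,"ty":110,"tz":0,"gripper":-1},{"wx":0,"wy":0,"wz":0,"tx":0,"ty":110,"tz":0,"gripper":-1}]' >/dev/null; python3 st.py
python3 - <<'E'
from h import *
p,d=optics.read_camera("side"); cv2.imwrite("pics/side3.png",cv2.resize(p[150:330,200:460,::-1],None,fx=3,fy=3))
for q in("pull_left","pull_right","lock_top"):
  r=nets.place_of(q,"side"); print(q,[((RC.inv().apply(np.array(x["point"])-C0)*1e3).round(1),round(x["confidence"],2)) for x in r][:2])
E
```

```text
36.35 C [ 34.1 113.8 213.3] F [-0.5 -0.4 -1.2] yaw -176.4
pull_left []
pull_right [(array([ -97.4, -112.8,   77.1]), 0.56)]
lock_top [(array([35.1,  5.2, 95. ]), 0.44)]
```

View pics/side3.png

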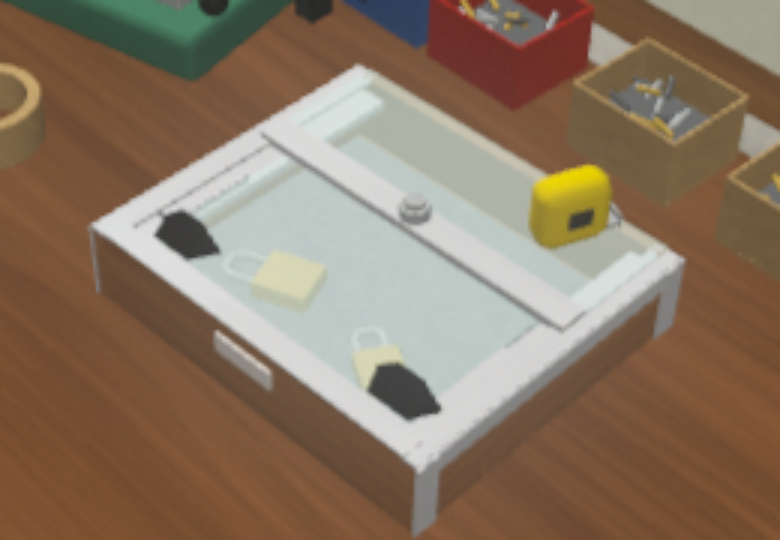

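The plunger is down in its collar at (415,208), the pane is shut and the goods have not moved.

```bash
python3 -c "from cell import env; print(env.sign_off())"
```

```text
the job is handed in; nothing more can be done
None
```

The glass top is fully shut at both ends, the plunger lock is pressed right down behind the pane, the tape measure and padlocks are where they were in the last picture, and the job is handed in at about 36.5 s of the 61 s allowed.

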